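# Roll a pump roller bar into the V-block and butt it against the stop

## Task

Using only your fingertips, roll the bright aluminium bar along the bench by its side, up the ramp and into the groove of the V-block, then push it endways along the groove until its end butts against the red stop, ready for gauging. The bar must truly roll, not just skid, and must never be picked up. Leave the bar at rest in the groove, take the hand away, and do not disturb the other parts on the bench.

Things in the scene. Friction and masses are not known exactly. Their poses are not given: they have to be found in the camera images.
- bar: Bright smooth aluminium cylinder, 32 mm diameter, 150 mm long, 0.25 to 0.4 kg, a thin blue stripe along it. Lies loose on its side, left or right of the V-block (centre 150 to 220 mm from the groove, axis within 0.2 rad of it). Origin at its centre, 16 mm above the bench; x along its axis, y and z turn as it rolls. Pushed on its side it rolls, and rolls on a little by itself.
- vblock: V-block fixed to the bench, 120 mm long. Origin on the bench below the middle of the groove; x along the groove towards the red stop (away from the robot, within 0.2 rad), y across, z up. Green ramps on both sides rise from the bench at y = +-76 mm to lips 12 mm high at y = +-14 mm; between them the dark 120-degree V, its bottom 4 mm above the bench.
- v_seat (a point): Where the bar's centre must finally be: on the groove's centre line, 22.5 mm above the bench (height of the seated bar's axis), above the V-block's origin, 75 mm short of the stop's face. Let go on a ramp, the bar rolls back down; past the lip it drops into the groove by itself. Sliding it along the groove takes 1 to 3 N. Axes as the V-block's.
- stop_face (a point): Centre of the near face of the red upright stop plate (44 mm wide, 46 mm high, 10 mm thick) beyond the far end of the groove, 75 mm from the block's origin. A flat strip 3 mm high joins it to the block. Rolled straight in, the bar ends up 15 to 35 mm short of this face. Axes as the V-block's.
- jar: Amber glass jar with a white cap, 54 mm diameter, 85 mm high, upright, on the other side of the V-block from the bar. Leave it alone. Origin at the centre of its underside.
- wingnut_a: Steel wing nut, about 40 mm across, 20 mm high, on the bench between the robot and the V-block. Leave it alone. Origin at its underside.
- wingnut_b: Second steel wing nut, same size, on the bench nearer the robot and to its right. Leave it alone. Origin at its underside.
- fitting: White nylon hose fitting, 34 mm diameter foot, 46 mm high, upright between the robot and the V-block. Leave it alone. Origin at its underside.
- driver: Screwdriver with a red handle, about 200 mm long, lying on the bench to the robot's left. Leave it alone.
There are look-alikes about, which are no part of the job. Of the things like the bar, leave any that is purple; of the rest the larger one is meant.

How it is judged:
By the outcome, as a careful person would: the job done as asked, in the order asked, and still so for the second after the job is handed in, with the robot touching nothing.
It also fails if it takes over 54 s, if anything falls off the work surface, if the arm or the gripper's body presses on something with over 40 N, if the wrist force passes 120 N, or if a joint passes its speed limit or range.

## Robot

A 6-joint arm with a two-finger parallel gripper is mounted at the origin on the work surface. World frame = base frame: x ahead of the robot, y to its left, z up, the work surface at z = 0. Lengths are in mm, angles in rad, forces in N, time in s.
With the tool pointing down it reaches from about 350 to 775 mm from the base axis. Payload 7.3 kg.
Tool frame: the origin (TCP) lies between the finger pads; the fingertips stand 8 mm ahead of it and the grasp point (between the pads) lies 11 mm behind it; y points along the fingers, z is the direction in which the jaws open and shut, and the axes are right-handed (so a half turn about y gives the same grasp; the last joint's range is limited). The gripper opens to 92 mm and grips with 3 to 60 N. Pads are 19 mm wide; open, the fingers measure 130 mm over their backs; the gripper's body (75 mm by 190 mm) begins 47 mm behind the grasp point.
Start: joints at [-1.264, 0.342, 1.524, -0, 1.275, -0.146], TCP at [229.704, -472.102, 234.741] pointing down, gripper open.
Joint ranges: [-2.53, 2.53], [-0.77, 2.02], [0.04, 2.7], [-1, 4.14], [0.28, 2.66], [-3.11, 3.11]. Speed limits (rad/s): [2.57, 2.57, 3.14, 3.14, 3.14, 3.14].

## Interface

Orientations are given as [roll, pitch, yaw] about the fixed x, y, z axes, in that order (R = Rz(yaw) Ry(pitch) Rx(roll)).
In Python, from plant import bot, vision, job gives the robot as it stands. The module is installed in compiled form; this text tells all that it offers.
- The arm moves only by the tool arm_command, never from a script. Its argument "deltas" is a list of rows, each a list of 4 numbers: the shift along the tool's x, y, z in m, then the turn about the tool's y in degrees. In form: [[x, y, z, twist], ...]. A call has 1 to 5 rows; each row shifts and turns the commanded pose from where the row before left it, along the tool's axes as they then stand; what a row does not reach is not made up. A row lasts 1/10 s, in which the tool goes at most 50 mm and 8.59 degrees, less where a joint would pass 70% of its speed; a pose out of reach is approached as far as the arm can. A call is refused whole if a number of a shift passes 0.05 or a number of a turn 8.59, either way. A call with a gripper value outside its range is refused whole. "claw" is the closure in counts, from 0 (fully open) to 255 (shut), set as the call begins (left out, the last holds). The fingers move at their own pace and stop on an object; the grip force is fixed at half the most. Time passes only in rows, so rows that do not move let the fingers close. It gives the time, the measured TCP pose, the force and the opening at its end, in the units of the state.
- bot.get_obs(): the state, without advancing time (a new reading comes with each control period).
- vision.capture(name): name is "scene" or "top"; returns a dict with "img" (384x512x3 uint8, red, green, blue), "camera_matrix" (3x3 intrinsics, pixels), "world_to_cam" (4x4, takes a point from world to camera coordinates). Camera axes: x right, y down, z forward; pixel columns grow to the right and rows downward; lengths in mm; the calibration is good to about 2 mm. A picture is of the moment at which its call begins. There is no depth.
- job.close_job(): hands the job in, once; it reports no verdict.
Trained networks look in a picture, given as the dict that the camera call returned (one of the last four; its "shot" number tells which), for a name from the list of things; names that differ only in an ending like _2 or _b are one class to them, and where a whole thing is asked for, a point or a joint stands for the part that bears it (a point fixed in the world has none). Each returns a list of dicts, best first, with "confidence" (0 to 1); they miss things now and then, are a little off and sometimes report something else, mostly with a low value. They report only what shows in the picture. A call takes as long as a camera call. They do not tell look-alikes from the thing itself.
- vision.find_in(picture, name): "xyz" ([x, y, z] in mm, in the coordinates of the camera as it stood for that picture, good to about 4 mm: the middle of the surface that is visible of it).
- vision.regions_of(picture, name): "mask" (384x512 bool, what is visible of it).
The state is a dict: "time": time; "joint_positions": joint angles; "dq": joint speeds; "tau": joint torques, N m; "tool_pos": TCP position; "tcp_rot": TCP orientation; "contact_force": force on the tool from outside, world axes, zero at the start; "moment": the same for the moment, N m; "grip_width": finger opening in mm.
Only numpy, scipy, OpenCV 4.12 (cv2) and the standard library are available. Lean on these libraries where they do the work, as an engineer would, in place of code of your own. Each camera call takes 0.05 s, during which the arm holds its last target. There are 200 camera calls.

## Working session

There is one attempt and no reset: what is moved stays moved. The work goes in short steps, Python scripts to look and compute and a tool call to move; the robot and the scene stay as the last step left them, time stands still between calls to the robot, and variables do not carry over. Pictures are saved under pics/ and viewed, about 8 in all and at most 12, crops included, and the job is handed in when it is done.

Besides the shell and the picture viewer there is one more tool, called after "Request:" by a JSON object that holds its "method" and its "body", one argument or row to a line. arm_command: Moves the arm, as the interface text tells. Its arguments: {"type":"object","properties":{"deltas":{"type":"array","items":{"type":"array","items":{"type":"number"}}},"claw":{"type":"number"}},"required":["deltas"]}

```bash
mkdir -p pics
cat > h.py <<'E'
import numpy as np, cv2
from plant import bot, vision, job
def save(p,name,crop=None,s=1):
    im=p["img"][:,:,::-1]
    if crop: r0,r1,c0,c1=crop; im=im[r0:r1,c0:c1]
    cv2.imwrite("pics/"+name,cv2.resize(im,None,fx=s,fy=s,interpolation=cv2.INTER_CUBIC))
def w(p,xyz): T=np.linalg.inv(p["world_to_cam"]); return (T@np.r_[xyz,1])[:3]
def px(p,X): c=p["world_to_cam"]@np.r_[X,1]; u=p["camera_matrix"]@c[:3]; return u[:2]/u[2]
def plane(p,uv,z):
    T=np.linalg.inv(p["world_to_cam"]); d=T[:3,:3]@np.linalg.inv(p["camera_matrix"])@np.r_[uv,1]; o=T[:3,3]
    return o+d*(z-o[2])/d[2]
E
python3 - <<'E'
from h import *
for n in("top","scene"):
    p=vision.capture(n); save(p,n+"0.png",s=1.5)
    print(n,"cam at",np.linalg.inv(p["world_to_cam"])[:3,3].round())
    for t in("bar","vblock","stop_face","jar","wingnut_a","fitting","driver"):
        for d in vision.find_in(p,t): X=w(p,d["xyz"]); print(t,round(d["confidence"],2),X.round(),px(p,X).round())
o=bot.get_obs(); print(o)
E
```

```text
top cam at [ 478.   10. 1063.]
bar 0.97 [ 589. -191.   28.] [341. 171.]
bar 0.61 [ 589. -337.   20.] [404. 171.]
vblock 0.7 [610. -12.   7.] [262. 162.]
stop_face 0.62 [605. -11.   8.] [261. 165.]
jar 0.84 [565. 150.  79.] [187. 179.]
wingnut_a 0.55 [ 411. -351.   11.] [411. 249.]
wingnut_a 0.48 [436.  96.  12.] [214. 238.]
wingnut_a 0.34 [ 591. -189.   23.] [340. 170.]
fitting 0.54 [ 462. -128.   27.] [313. 227.]
driver 0.7 [416. 319.  21.] [115. 246.]
scene cam at [1014. -795.  920.]
bar 0.97 [ 598. -206.   28.] [234. 266.]
bar 0.74 [ 590. -342.   17.] [198. 307.]
bar 0.61 [ 331. -189.   21.] [154. 223.]
vblock 0.68 [615. -26.   8.] [275. 228.]
stop_face 0.88 [615. -23.   9.] [276. 227.]
jar 0.63 [574. 135.  57.] [291. 176.]
wingnut_a 0.47 [ 419. -351.   16.] [139. 279.]
fitting 0.63 [ 464. -135.   19.] [206. 229.]
fitting 0.62 [617. -27.   6.] [276. 229.]
fitting 0.42 [422. 310.  23.] [274. 140.]
driver 0.7 [421. 312.  22.] [274. 139.]
{'time': 0.8, 'joint_positions': array([-1.26398664e+00,  3.42014499e-01,  1.52410022e+00,  2.38748269e-05,
        1.27540355e+00, -1.46025431e-01]), 'dq': array([ 7.55054650e-05, -2.07625191e-04, -1.58850749e-03,  1.08989438e-03,
        8.58309041e-04, -8.58884610e-04]), 'tau': array([-8.29364271e-04, -4.31092858e+01, -2.44467759e+01,  7.18886708e-02,
        4.81380103e-02, -1.60667622e-05]), 'tool_pos': array([ 229.71625252, -472.09594175,  234.73289977]), 'tcp_rot': array([-1.57071940e+00,  1.17739101e-05, -2.68876449e+00]), 'contact_force': array([-0.20780958, -0.8228109 , -0.53211047]), 'moment': array([ 0.05066932, -0.02330542,  0.010656  ]), 'grip_width': 91.55607001005309}
```

View pics/top0.png

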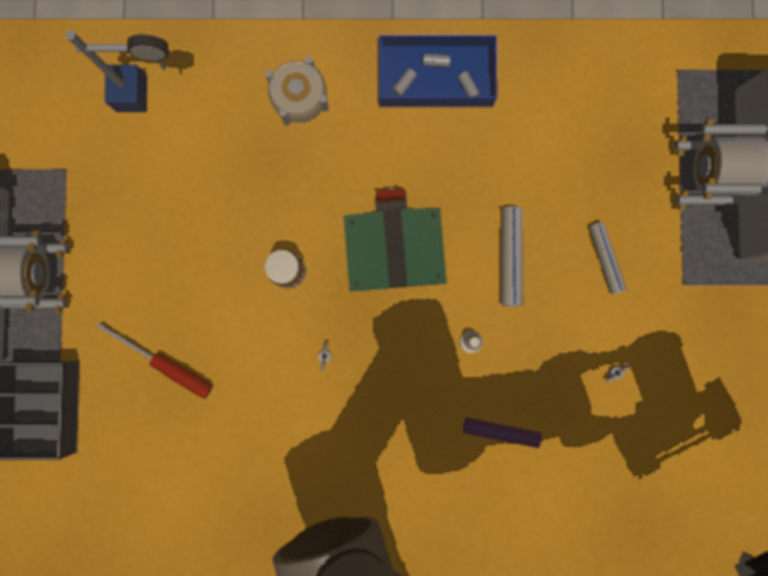

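View pics/scene0.png

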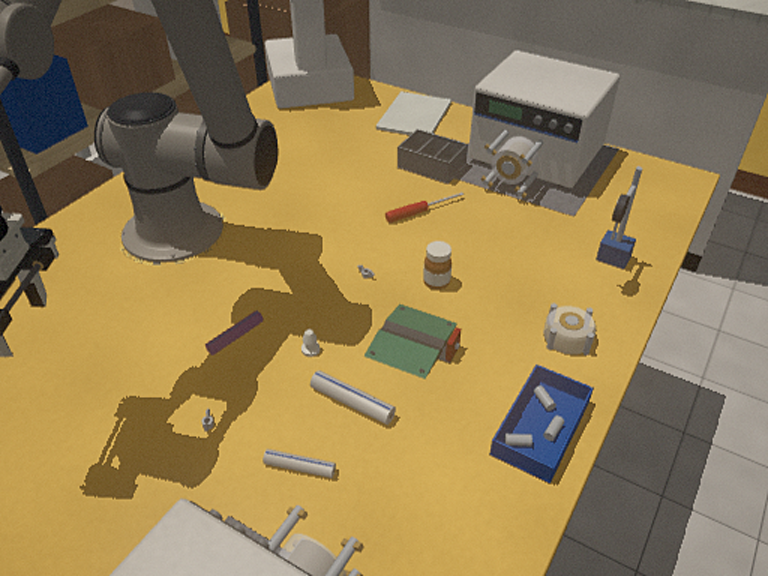

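The images show three bar-like things, in 512×384 top-image pixels: a bright long one at (341,170), a bright smaller one at (404,171), and a purple one at (335,288). The purple one is excluded, and (341,170) is the larger of the other two, so it is the one meant. Next I measure it and the V-block, and confirm in a crop.

```bash
cat > m.py <<'E'
from h import *
from scipy.optimize import least_squares
def rect(m):
    c=max(cv2.findContours(m.astype(np.uint8),cv2.RETR_EXTERNAL,cv2.CHAIN_APPROX_NONE)[0],key=cv2.contourArea)
    return c
def barpose(p,z=16,near=None):
    best=None
    for d in vision.regions_of(p,"bar"):
        m=d["mask"]; 
        if near is not None and np.linalg.norm(np.argwhere(m).mean(0)[::-1]-near)>25: continue
        W=np.array([plane(p,q,z)[:2] for q in rect(m)[:,0,:]],np.float32)
        (c,s,a)=cv2.minAreaRect(W); b=cv2.boxPoints((c,s,a)); e=max((b[1]-b[0],b[2]-b[1]),key=np.linalg.norm)
        if e[0]<0:e=-e
        print("bar conf %.2f c %s size %s axis yaw %.3f"%(d["confidence"],np.round(c,1),np.round(s,1),np.arctan2(e[1],e[0])))
def green(p):
    h=cv2.cvtColor(p["img"],cv2.COLOR_RGB2HSV); g=(h[:,:,0]>50)&(h[:,:,0]<90)&(h[:,:,1]>70)
    g=cv2.morphologyEx(g.astype(np.uint8),cv2.MORPH_CLOSE,np.ones((25,25)))
    n,l,st,ce=cv2.connectedComponentsWithStats(g); return l==1+np.argmax(st[1:,4])
def T(q,P): c,s=np.cos(q[2]),np.sin(q[2]); P=np.atleast_2d(P); return np.c_[q[0]+c*P[:,0]-s*P[:,1],q[1]+s*P[:,0]+c*P[:,1],P[:,2]]
prof=[(-76,0),(-14,12),(0,12),(14,12),(76,0)]
BL=np.array([(x,y,z) for x in(-60,60) for y,z in prof],float)
def fitblock(ps,q0):
    # edge points of the mask against hull of projected block
    obs=[rect(green(p))[:,0,:].astype(float) for p in ps]
    def f(q):
        r=[]
        for p,o in zip(ps,obs):
            h=cv2.convexHull(np.array([px(p,X) for X in T(q,BL)],np.float32))
            r+=[cv2.pointPolygonTest(h,(float(a),float(b)),True)-0.5 for a,b in o]
        return np.array(r)
    s=least_squares(f,q0,x_scale=[1,1,.01],diff_step=1e-4,loss="soft_l1"); print("block",s.x.round(3),"rms px",np.sqrt((f(s.x)**2).mean()).round(2)); return s.x
E
python3 - <<'E'
from m import *
ps=[vision.capture("top"),vision.capture("scene")]
barpose(ps[0],near=(341,170)); barpose(ps[1],near=(234,266)); barpose(ps[0])
qs=[fitblock(a,[607,-12,0.03]) for a in(ps[:1],ps[1:],ps)]
q=qs[2]
ims=[]
for p,cr in zip(ps,[(110,240,170,430),(180,320,180,330)]):
    s=3; r0,r1,c0,c1=cr; im=cv2.resize(p["img"][r0:r1,c0:c1,::-1],None,fx=s,fy=s,interpolation=cv2.INTER_CUBIC)
    def L(a,b,c):
        A=[tuple(np.int32((px(p,X)-[c0,r0]+.5)*s)) for X in T(q,[a,b])]; cv2.line(im,tuple(map(int,A[0])),tuple(map(int,A[1])),c,1)
    for y,z in[(-76,0),(-14,12),(14,12),(76,0)]: L((-60,y,z),(60,y,z),(255,255,0))
    for x in(-60,60): L((x,-76,0),(x,76,0),(255,255,0))
    L((75,-22,46),(75,22,46),(255,0,255)); L((75,-22,3),(75,22,3),(255,0,255))
    ims.append(im)
cv2.imwrite("pics/ov.png",np.vstack([np.pad(i,((0,0),(0,780-i.shape[1]),(0,0))) for i in ims])[:,:800])
cv2.imwrite("pics/ov.png",cv2.resize(cv2.imread("pics/ov.png"),None,fx=.74,fy=.74,interpolation=cv2.INTER_AREA))
E
```

```text
bar conf 0.95 c [ 591.9 -193.5] size [ 32. 152.] axis yaw -0.009
bar conf 0.58 c [ 591.7 -193.5] size [ 40.3 165.6] axis yaw -0.008
bar conf 0.95 c [ 591.9 -193.5] size [ 32. 152.] axis yaw -0.009
bar conf 0.93 c [ 587.7 -337.8] size [108.2  23.1] axis yaw 0.319
bar conf 0.93 c [ 324.8 -174.7] size [119.7  24.4] axis yaw 1.372
block [ 6.0340e+02 -1.5136e+01  9.0000e-02] rms px 1.54
block [664.561 -11.53    0.711] rms px 5.25
block [ 6.04846e+02 -1.75710e+01  8.70000e-02] rms px 6.78
```

View pics/ov.png

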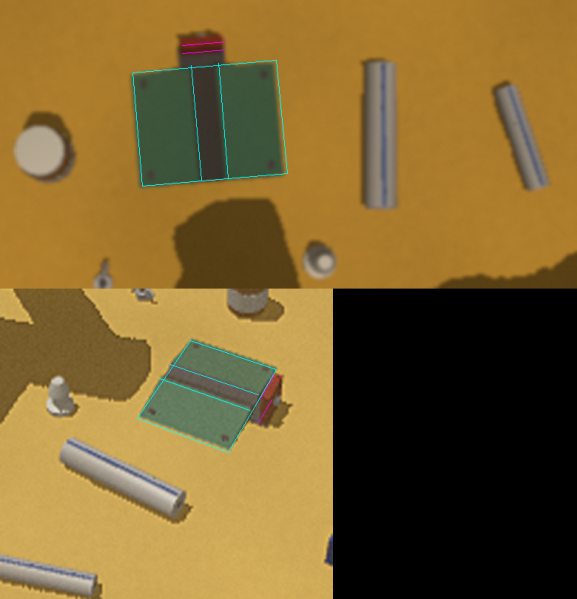

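The crop confirms it. The bright bar at (341,170) measures about 152×32 mm, the other bright one only about 108×23 mm, and the third is purple. The bar lies at (592,-193.5) with yaw -0.01. The V-block is at about (604,-16) with yaw 0.089, and the overlay matches in both views.

Now I turn the jaws to lie along the bar.

Request:
{"method": "arm_command", "body": {
  "deltas": [
    [0, 0, 0, -8.0],
    [0, 0, 0, -8.0],
    [0, 0, 0, -8.0],
    [0, 0, 0, -8.0],
    [0, 0, 0, -8.0]
  ],
  "claw": 0
}}

```text
time: 1.55
tool_pos: [229.7, -472.1, 234.7]
tcp_rot: [-1.571, -0.0, -1.985]
contact_force: [0.4, 0.7, 0.2]
grip_width: 91.6
```

Request:
{"method": "arm_command", "body": {
  "deltas": [
    [0, 0, 0, -8.0],
    [0, 0, 0, -8.0],
    [0, 0, 0, -7.5],
    [0, 0, 0, 0]
  ]
}}

```text
time: 1.95
tool_pos: [229.7, -472.1, 234.8]
tcp_rot: [-1.571, -0.0, -1.579]
contact_force: [-0.3, -0.9, 1.0]
grip_width: 91.8
```

Request:
{"method": "arm_command", "body": {
  "deltas": [
    [-0.02, 0.01, 0.03, 0],
    [-0.02, 0.01, 0.03, 0],
    [-0.02, 0.01, 0.03, 0],
    [-0.02, 0.01, 0.03, 0],
    [-0.02, 0.01, 0.03, 0]
  ]
}}

```text
time: 2.45
tool_pos: [381.8, -372.7, 184.4]
tcp_rot: [-1.571, -0.0, -1.585]
contact_force: [0.4, 0.0, 0.9]
grip_width: 91.8
```

Request:
{"method": "arm_command", "body": {
  "deltas": [
    [-0.02, 0.01, 0.03, 0],
    [-0.02, 0.01, 0.03, 0],
    [-0.02, 0.01, 0.03, 0],
    [-0.02, 0.01, 0.03, 0],
    [0, 0, 0, 0]
  ]
}}

```text
time: 2.95
tool_pos: [503.8, -291.7, 143.1]
tcp_rot: [-1.572, 0.002, -1.58]
contact_force: [0.1, -0.7, 0.8]
grip_width: 92.0
```

Request:
{"method": "arm_command", "body": {
  "deltas": [
    [-0.016, 0.01, 0.029, 0],
    [-0.016, 0.01, 0.029, 0],
    [-0.015, 0.01, 0.03, 0],
    [0, 0.03, 0, 0],
    [0, 0.03, 0, 0]
  ]
}}

```text
time: 3.45
tool_pos: [590.7, -248.7, 54.5]
tcp_rot: [-1.569, -0.001, -1.582]
contact_force: [-0.6, 0.4, -0.4]
grip_width: 91.8
```

Request:
{"method": "arm_command", "body": {
  "deltas": [
    [0, 0.02, 0, 0],
    [0, 0.01, 0, 0],
    [0, 0.005, 0, 0],
    [0, 0, 0, 0]
  ]
}}

```text
time: 3.85
tool_pos: [589.8, -249.1, 19.9]
tcp_rot: [-1.571, -0.0, -1.582]
contact_force: [0.1, -0.0, -0.1]
grip_width: 91.8
```

Run:
```python
from m import *
p=vision.capture("scene"); save(p,"s1.png",(170,340,130,340),3.5); barpose(p)
o=bot.get_obs(); print(o["tool_pos"],o["tcp_rot"])
```

```text
bar conf 0.82 c [ 591.7 -341.7] size [115.8  28.7] axis yaw 0.305
bar conf 0.71 c [ 328.5 -178.4] size [127.9  37.4] axis yaw 1.379
bar conf 0.51 c [ 661.2 -193. ] size [21.3 37.7] axis yaw -1.520
bar conf 0.18 c [622.  -27.5] size [150.1 156.9] axis yaw -1.511
[ 590.47275526 -249.17775861   20.97300393] [-1.56900380e+00 -1.08534251e-03 -1.58124676e+00]
```

View pics/s1.png

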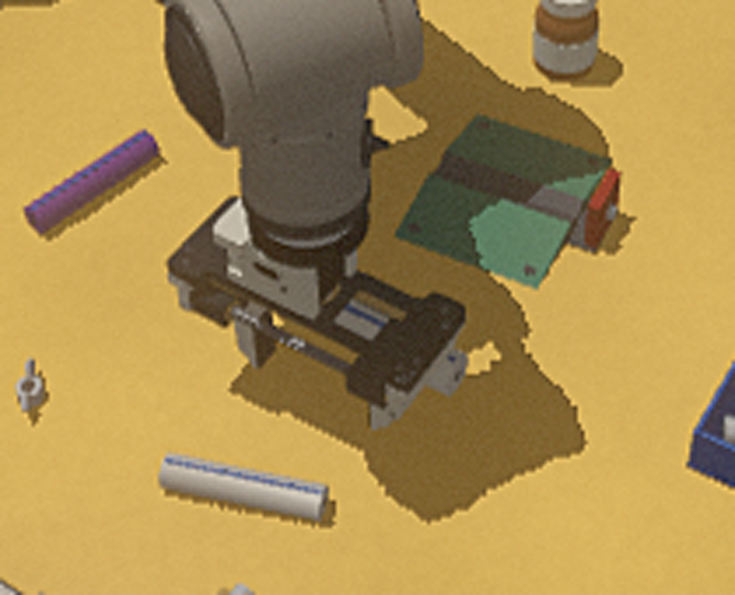

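The picture shows both fingers at the right of the bar (around (255,345) and (390,405)), and the bar is still undisturbed through the slot. I close in gently.

Request:
{"method": "arm_command", "body": {
  "deltas": [
    [-0.005, 0.003, 0, 0],
    [-0.005, 0, 0, 0],
    [-0.005, 0, 0, 0],
    [-0.004, 0, 0, 0],
    [-0.003, 0, 0, 0]
  ]
}}

```text
time: 4.45
tool_pos: [590.2, -226.0, 16.9]
tcp_rot: [-1.571, -0.0, -1.58]
contact_force: [1.1, 0.2, -0.1]
grip_width: 91.8
```

Request:
{"method": "arm_command", "body": {
  "deltas": [
    [-0.003, 0, 0, 0],
    [-0.003, 0, 0, 0],
    [-0.003, 0, 0, 0],
    [-0.003, 0, 0, 0],
    [-0.003, 0, 0, 0]
  ]
}}

```text
time: 4.95
tool_pos: [590.2, -211.4, 16.7]
tcp_rot: [-1.571, -0.0, -1.581]
contact_force: [-0.5, -0.3, -0.1]
grip_width: 92.1
```

Run:
```python
from m import *
p=vision.capture("top")
for d in vision.find_in(p,"bar"): print(d["confidence"],w(p,d["xyz"]).round(1))
barpose(p); o=bot.get_obs(); print(o["time"],o["tool_pos"],o["contact_force"]); save(p,"t1.png",(100,260,160,420),2.5)
```

```text
0.89 [ 609.  -178.4   25.3]
bar conf 0.67 c [ 605.6 -178.8] size [ 25.2 120. ] axis yaw -0.008
5.1 [ 590.24000406 -211.37603159   16.69035611] [-0.13871816 -0.12584288  1.51554657]
```

View pics/t1.png

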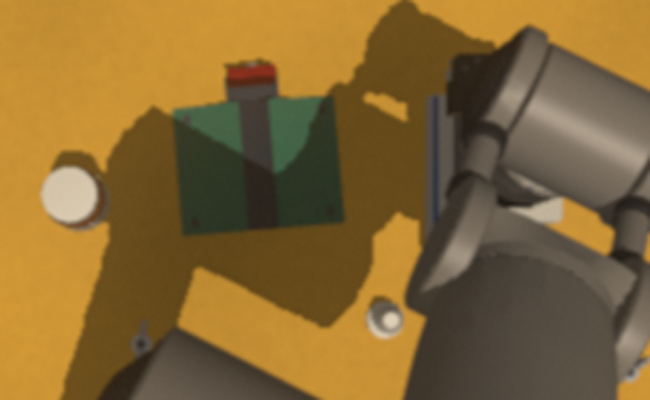

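The bar is rolling: its stripe has moved to the left edge (435,150) and the axis is still at -0.008. I keep rolling it while turning gently to the groove's yaw.

Request:
{"method": "arm_command", "body": {
  "deltas": [
    [-0.003, 0, 0, -0.6],
    [-0.004, 0, 0, -0.6],
    [-0.004, 0, 0, -0.6],
    [-0.004, 0, 0, -0.6],
    [-0.004, 0, 0, -0.6]
  ]
}}

```text
time: 5.6
tool_pos: [590.0, -192.2, 16.7]
tcp_rot: [-1.571, -0.0, -1.527]
contact_force: [-0.1, -0.5, 1.1]
grip_width: 91.9
```

Request:
{"method": "arm_command", "body": {
  "deltas": [
    [-0.004, 0, 0, -0.6],
    [-0.004, 0, 0, -0.6],
    [-0.004, 0, 0, -0.6],
    [-0.004, 0, 0, -0.6],
    [-0.004, 0, 0, -0.3]
  ]
}}

```text
time: 6.1
tool_pos: [588.7, -172.3, 16.7]
tcp_rot: [-1.571, -0.0, -1.48]
contact_force: [0.4, 0.2, 0.1]
grip_width: 92.4
```

Request:
{"method": "arm_command", "body": {
  "deltas": [
    [-0.004, 0, 0, 0],
    [-0.004, 0, 0, 0],
    [-0.004, 0, 0, 0],
    [-0.004, 0, 0, 0],
    [-0.004, 0, 0, 0]
  ]
}}

```text
time: 6.6
tool_pos: [586.9, -152.4, 16.7]
tcp_rot: [-1.571, -0.0, -1.481]
contact_force: [0.0, 0.2, 0.2]
grip_width: 92.3
```

Run:
```python
from m import *
p=vision.capture("top"); barpose(p); o=bot.get_obs(); print(o["time"],o["tool_pos"],o["tcp_rot"],o["contact_force"]); save(p,"t2.png",(100,260,160,420),2.5)
```

```text
bar conf 0.73 c [ 623.9 -110.2] size [11.5 83.2] axis yaw -0.005
bar conf 0.72 c [ 588.7 -338.4] size [108.8  25.3] axis yaw 0.280
6.7 [ 586.82551631 -152.08954562   16.67834182] [-1.57110434e+00  1.71718641e-04 -1.48042386e+00] [-0.05325085 -0.66781228  0.47924296]
```

View pics/t2.png

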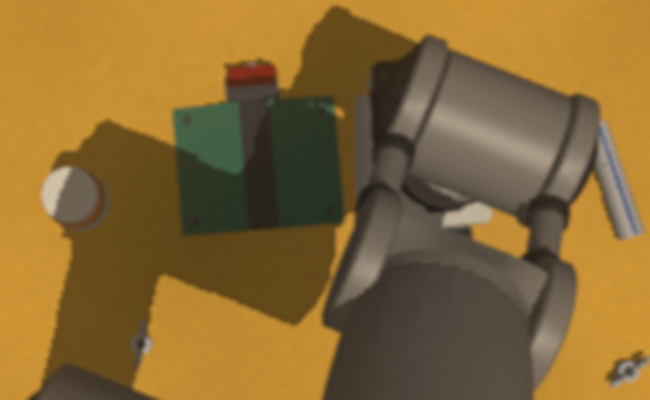

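The bar has rolled about 6 mm ahead of the fingers, with its left edge at (358,150). The ramp foot and the fingers will square it up. I carry on up the ramp, raising the tips slightly.

Request:
{"method": "arm_command", "body": {
  "deltas": [
    [-0.004, 0, 0, 0],
    [-0.004, 0, 0, 0],
    [-0.004, 0, 0, 0],
    [-0.004, 0, 0, 0],
    [-0.004, 0, 0, 0]
  ]
}}

```text
time: 7.2
tool_pos: [585.1, -132.4, 16.7]
tcp_rot: [-1.571, -0.0, -1.481]
contact_force: [0.4, -0.5, 0.4]
grip_width: 91.9
```

Request:
{"method": "arm_command", "body": {
  "deltas": [
    [-0.004, -0.001, 0, 0],
    [-0.004, -0.001, 0, 0],
    [-0.004, -0.001, 0, 0],
    [-0.004, -0.001, 0, 0],
    [-0.004, -0.001, 0, 0]
  ]
}}

```text
time: 7.7
tool_pos: [583.7, -113.1, 22.2]
tcp_rot: [-1.57, -0.001, -1.481]
contact_force: [1.2, -3.1, 1.2]
grip_width: 91.8
```

Request:
{"method": "arm_command", "body": {
  "deltas": [
    [-0.004, -0.001, 0, 0],
    [-0.004, -0.001, 0, 0],
    [-0.004, 0, 0, 0],
    [-0.004, 0, 0, 0],
    [-0.004, 0, 0, 0]
  ]
}}

```text
time: 8.2
tool_pos: [581.5, -92.6, 23.7]
tcp_rot: [-1.571, -0.0, -1.481]
contact_force: [1.2, -3.3, 1.5]
grip_width: 91.8
```

Run:
```python
from m import *
p=vision.capture("top"); barpose(p,z=24); o=bot.get_obs(); print(o["time"],o["tool_pos"],o["tcp_rot"],o["contact_force"]); save(p,"t3.png",(100,260,160,420),2.5)
```

```text
bar conf 0.58 c [ 318.8 -206.7] size [51.  24.7] axis yaw 1.411
bar conf 0.57 c [ 588.6 -335.4] size [107.4  23.1] axis yaw 0.304
bar conf 0.44 c [555.2 -63.6] size [11.3 34.1] axis yaw -0.002
8.3 [581.1124123  -91.8873168   23.36593786] [-1.57184179e+00  1.03995870e-03 -1.48063338e+00] [ 0.15561032 -0.36962441  0.12765273]
```

View pics/t3.png

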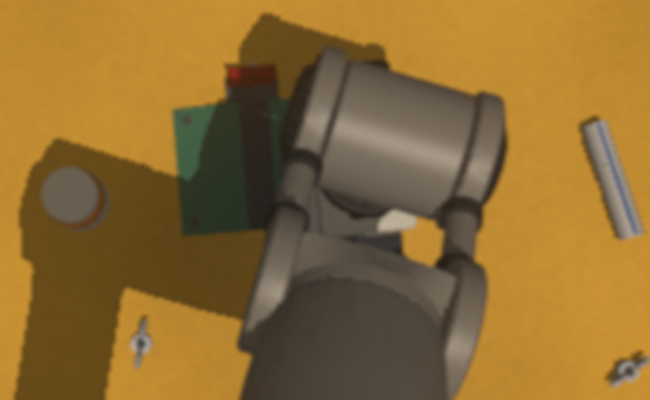

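Request:
{"method": "arm_command", "body": {
  "deltas": [
    [-0.004, 0, 0, 0],
    [-0.004, 0, 0, 0],
    [-0.004, 0, 0, 0],
    [-0.004, 0, 0, 0],
    [-0.004, 0, 0, 0]
  ]
}}

```text
time: 8.8
tool_pos: [579.8, -72.7, 23.8]
tcp_rot: [-1.571, -0.0, -1.481]
contact_force: [0.3, -3.7, 1.5]
grip_width: 91.7
```

Request:
{"method": "arm_command", "body": {
  "deltas": [
    [-0.003, 0, 0, 0],
    [-0.003, 0, 0, 0],
    [-0.003, 0, 0, 0],
    [-0.002, 0, 0, 0],
    [-0.002, 0, 0, 0]
  ]
}}

```text
time: 9.3
tool_pos: [578.4, -59.7, 23.5]
tcp_rot: [-1.571, 0.0, -1.481]
contact_force: [-0.5, -0.2, 0.6]
grip_width: 91.8
```

Run:
```python
from m import *
p=vision.capture("scene"); o=bot.get_obs(); print(o["time"],o["tool_pos"],o["tcp_rot"],o["contact_force"]); save(p,"s4.png",(150,300,180,360),4)
```

```text
9.35 [578.15224095 -59.21198193  23.4425362 ] [-1.57177736e+00  8.91339552e-04 -1.48091287e+00] [-1.32256496  1.28923855 -0.24430284]
```

View pics/s4.png

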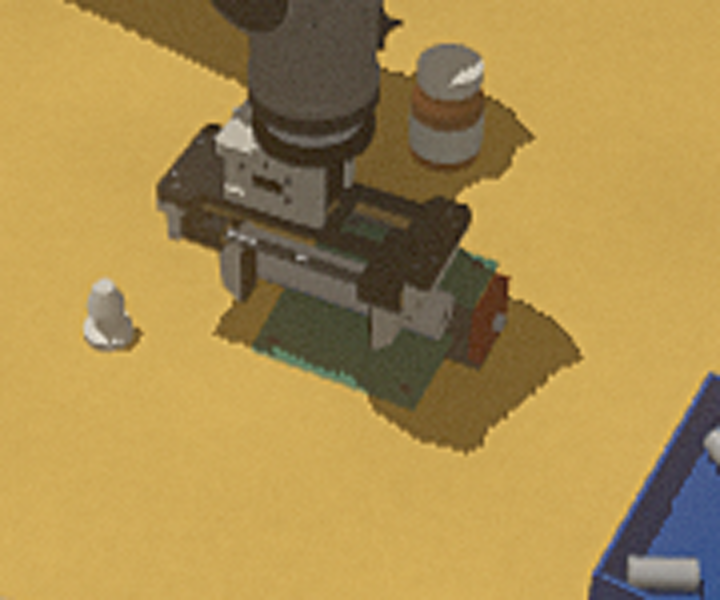

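The force has dropped to zero near the lip, so the bar has probably gone in. I go 4 mm further, which stays short of a seated bar, then back off a little, lift and look.

Request:
{"method": "arm_command", "body": {
  "deltas": [
    [-0.002, 0, 0, 0],
    [-0.002, 0, 0, 0],
    [0, 0, 0, 0],
    [0, 0, 0, 0],
    [0, 0, 0, 0]
  ]
}}

```text
time: 9.85
tool_pos: [578.2, -56.1, 23.7]
tcp_rot: [-1.571, -0.0, -1.481]
contact_force: [-0.1, -0.4, -0.3]
grip_width: 91.8
```

Request:
{"method": "arm_command", "body": {
  "deltas": [
    [0.003, 0, 0, 0],
    [0.003, 0, 0, 0],
    [0.003, 0, 0, 0],
    [0.003, 0, 0, 0],
    [0.003, 0, 0, 0]
  ]
}}

```text
time: 10.35
tool_pos: [579.6, -71.5, 23.7]
tcp_rot: [-1.571, -0.0, -1.481]
contact_force: [-0.2, 0.8, -0.4]
grip_width: 91.8
```

Request:
{"method": "arm_command", "body": {
  "deltas": [
    [0, -0.02, 0, 0],
    [0, -0.04, 0, 0],
    [0, -0.04, -0.01, 0],
    [0, 0, -0.04, 0],
    [0, 0, -0.04, 0]
  ],
  "claw": 255
}}

```text
time: 10.85
tool_pos: [489.9, -79.5, 124.9]
tcp_rot: [-1.568, -0.002, -1.48]
contact_force: [-0.4, -0.9, -0.5]
grip_width: 56.5
```

Run:
```python
from m import *
p=vision.capture("scene"); o=bot.get_obs(); print(o["time"],o["tool_pos"],o["tcp_rot"],o["contact_force"],o["grip_width"]); barpose(p,z=22)
t=vision.capture("top"); barpose(t,z=22)
cv2.imwrite("pics/s5.png",np.vstack([cv2.resize(q["img"][r:r+110,c:c+200,::-1],None,fx=2.7,fy=2.7,interpolation=cv2.INTER_CUBIC) for q,r,c in((p,170,190),(t,110,180))]))
```

```text
10.9 [481.27425501 -78.2005447  122.84873157] [-1.57918931  0.00239558 -1.48039257] [-5.90550736  0.45491182 -1.46383828] 52.3485258218764
bar conf 0.89 c [582.8 -15.3] size [160.7  44.7] axis yaw 0.093
bar conf 0.78 c [ 333.3 -181.1] size [123.   34.7] axis yaw 1.393
bar conf 0.59 c [ 595.1 -344.7] size [115.4  28.5] axis yaw 0.320
bar conf 0.75 c [ 331.7 -141.6] size [56.5 26.3] axis yaw 1.358
bar conf 0.66 c [ 587.5 -336.8] size [107.6  23.8] axis yaw 0.304
bar conf 0.65 c [584.5 -15.7] size [146.9  31.4] axis yaw 0.084
```

View pics/s5.png

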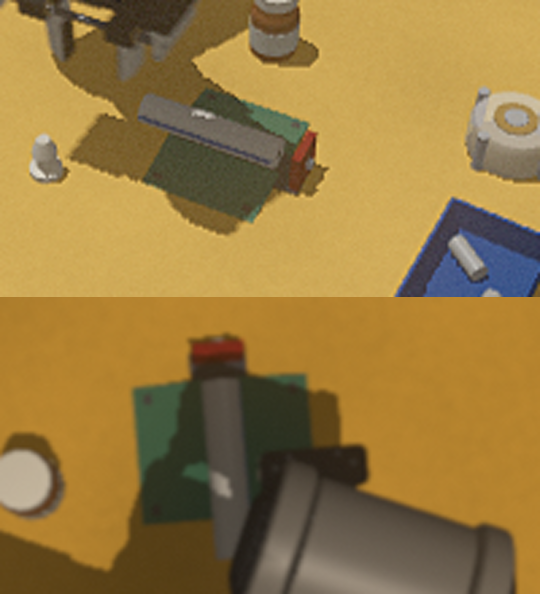

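The bar is in the groove: centre about (583.5,-16), yaw about 0.088, roughly 20 mm short of the red stop at (305,155) in the upper crop. With the fingers closed I go behind its near end, on the groove line.

Request:
{"method": "arm_command", "body": {
  "deltas": [
    [-0.018, 0, -0.01, 0],
    [-0.018, 0, -0.01, 0],
    [-0.017, 0, -0.01, 0],
    [0, 0, 0, 0],
    [0, 0, 0, 0]
  ]
}}

```text
time: 11.55
tool_pos: [456.8, -29.2, 123.9]
tcp_rot: [-1.569, -0.001, -1.48]
contact_force: [0.8, -0.3, 0.2]
grip_width: 1.9
```

Request:
{"method": "arm_command", "body": {
  "deltas": [
    [0, 0.03, 0, 0],
    [0, 0.03, 0, 0],
    [0, 0.02, 0, 0],
    [0, 0, 0, 0],
    [0, 0, 0, 0]
  ]
}}

```text
time: 12.05
tool_pos: [456.3, -29.7, 43.8]
tcp_rot: [-1.571, -0.0, -1.482]
contact_force: [0.1, 0.7, 0.7]
grip_width: 0.2
```

Run:
```python
from m import *
p=vision.capture("scene"); o=bot.get_obs(); print(o["time"],o["tool_pos"],o["tcp_rot"],o["contact_force"],o["grip_width"])
q=[604,-16,.089]; P=o["tool_pos"]-[604,-16,0]; print("block xy of TCP",P[0]*np.cos(.089)+P[1]*np.sin(.089),-P[0]*np.sin(.089)+P[1]*np.cos(.089))
save(p,"s6.png",(150,270,160,330),4)
```

```text
12.1 [456.59753365 -29.62828177  44.4130934 ] [-1.56917934e+00 -6.48052683e-04 -1.48142730e+00] [ 0.30494342  0.09459527 -0.00293051] 0.2867067274663113
block xy of TCP -148.03038058862978 -0.4728352415658339
```

View pics/s6.png

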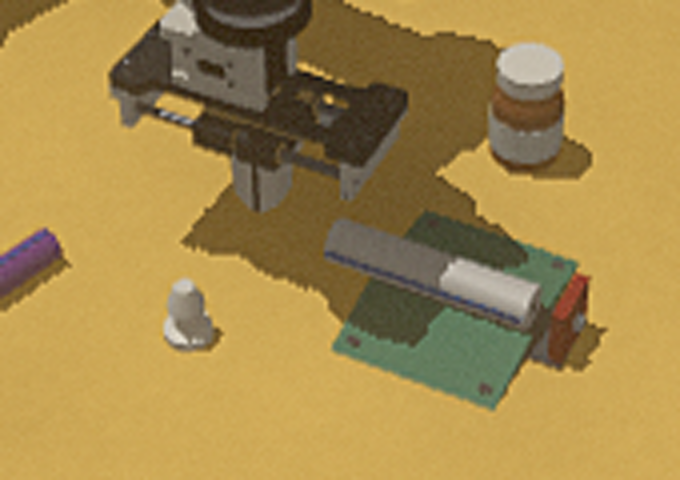

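The closed fingertips hang at (262,185), in line behind the bar's near end at (335,240). I lower to bar height and push endways slowly.

Request:
{"method": "arm_command", "body": {
  "deltas": [
    [0, 0.012, 0, 0],
    [0, 0.01, 0, 0],
    [0, 0, 0.005, 0],
    [0, 0, 0.005, 0],
    [0, 0, 0.005, 0]
  ]
}}

```text
time: 12.6
tool_pos: [471.4, -27.8, 22.3]
tcp_rot: [-1.569, -0.0, -1.481]
contact_force: [-0.5, 0.2, 0.8]
grip_width: 0.4
```

Request:
{"method": "arm_command", "body": {
  "deltas": [
    [0, 0, 0.004, 0],
    [0, 0, 0.004, 0],
    [0, 0, 0.003, 0],
    [0, 0, 0.003, 0],
    [0, 0, 0.003, 0]
  ]
}}

```text
time: 13.1
tool_pos: [487.4, -26.2, 21.7]
tcp_rot: [-1.571, -0.0, -1.481]
contact_force: [-0.3, -0.0, 0.3]
grip_width: 0.6
```

Request:
{"method": "arm_command", "body": {
  "deltas": [
    [0, 0, 0.002, 0],
    [0, 0, 0.002, 0],
    [0, 0, 0.002, 0],
    [0, 0, 0.002, 0],
    [0, 0, 0.002, 0]
  ]
}}

```text
time: 13.6
tool_pos: [496.7, -25.2, 21.6]
tcp_rot: [-1.572, 0.0, -1.481]
contact_force: [-2.4, -0.8, 2.0]
grip_width: 0.3
```

```bash
cat > st.py <<'E'
from m import *
o=bot.get_obs(); print(o["time"],o["tool_pos"].round(1),o["contact_force"].round(2))
P=o["tool_pos"]-[604,-16,0]; print("block xy of TCP",P[0]*np.cos(.089)+P[1]*np.sin(.089),-P[0]*np.sin(.089)+P[1]*np.cos(.089))
p=vision.capture("scene"); barpose(p,z=22)
E
python3 st.py
```

```text
13.6 [496.7 -25.2  21.6] [-2.45 -0.76  1.98]
block xy of TCP -107.65310589352137 0.34635107405561705
bar conf 0.91 c [ 596.8 -344.4] size [113.3  30.5] axis yaw 0.315
bar conf 0.73 c [588.8 -14.4] size [153.2  43.4] axis yaw 0.068
bar conf 0.61 c [ 334.2 -182.3] size [120.7  30.3] axis yaw 1.366
```

Request:
{"method": "arm_command", "body": {
  "deltas": [
    [0, 0, 0.002, 0],
    [0, 0, 0.002, 0],
    [0, 0, 0.002, 0],
    [0, 0, 0.001, 0],
    [0, 0, 0.001, 0]
  ]
}}

```text
time: 14.2
tool_pos: [505.2, -24.5, 21.7]
tcp_rot: [-1.571, -0.0, -1.481]
contact_force: [-2.0, -0.2, 0.8]
grip_width: 0.5
```

Request:
{"method": "arm_command", "body": {
  "deltas": [
    [0, 0, 0.001, 0],
    [0, 0, 0.001, 0]
  ]
}}

```text
time: 14.4
tool_pos: [507.2, -24.4, 21.7]
tcp_rot: [-1.571, -0.0, -1.481]
contact_force: [-1.7, -0.3, -0.6]
grip_width: 0.6
```

Request:
{"method": "arm_command", "body": {
  "deltas": [
    [0, 0, 0.001, 0],
    [0, 0, 0.001, 0]
  ]
}}

```text
time: 14.6
tool_pos: [509.2, -24.2, 21.7]
tcp_rot: [-1.571, -0.0, -1.481]
contact_force: [-1.9, -0.6, -1.1]
grip_width: 0.2
```

Request:
{"method": "arm_command", "body": {
  "deltas": [
    [0, 0, 0.001, 0]
  ]
}}

```text
time: 14.7
tool_pos: [510.2, -24.1, 21.7]
tcp_rot: [-1.571, -0.0, -1.481]
contact_force: [-2.6, -0.6, -1.6]
grip_width: 0.1
```

Request:
{"method": "arm_command", "body": {
  "deltas": [
    [0, 0, 0.001, 0]
  ]
}}

```text
time: 14.8
tool_pos: [511.2, -24.0, 21.7]
tcp_rot: [-1.571, -0.0, -1.481]
contact_force: [-2.2, -0.1, -0.2]
grip_width: 0.3
```

Request:
{"method": "arm_command", "body": {
  "deltas": [
    [0, 0, 0, 0]
  ]
}}

```text
time: 14.9
tool_pos: [511.4, -24.0, 21.7]
tcp_rot: [-1.57, -0.0, -1.481]
contact_force: [-1.0, 0.0, 0.1]
grip_width: 0.4
```

Still sliding at about 2 N, with no butt yet. I continue in small steps.

Request:
{"method": "arm_command", "body": {
  "deltas": [
    [0, 0, 0.001, 0]
  ]
}}

```text
time: 15.0
tool_pos: [512.0, -23.9, 21.7]
tcp_rot: [-1.571, -0.0, -1.481]
contact_force: [-0.9, 0.5, -0.4]
grip_width: 0.4
```

Request:
{"method": "arm_command", "body": {
  "deltas": [
    [0, 0, 0.001, 0]
  ]
}}

```text
time: 15.1
tool_pos: [512.4, -23.8, 21.6]
tcp_rot: [-1.572, 0.0, -1.481]
contact_force: [-6.1, -1.7, 2.7]
grip_width: 0.6
```

```bash
python3 st.py; python3 -c "
from m import *
p=vision.capture('scene');save(p,'s7.png',(190,260,230,330),6)"
```

```text
15.1 [512.4 -23.8  21.6] [-6.06 -1.67  2.72]
block xy of TCP -91.91600772978136 0.3266106493312515
bar conf 0.81 c [ 332.5 -180.8] size [124.2  30.7] axis yaw 1.386
bar conf 0.77 c [ 594.7 -346.7] size [111.9  26.2] axis yaw 0.283
bar conf 0.69 c [600.1 -14.5] size [152.8  46.3] axis yaw 0.095
```

View pics/s7.png

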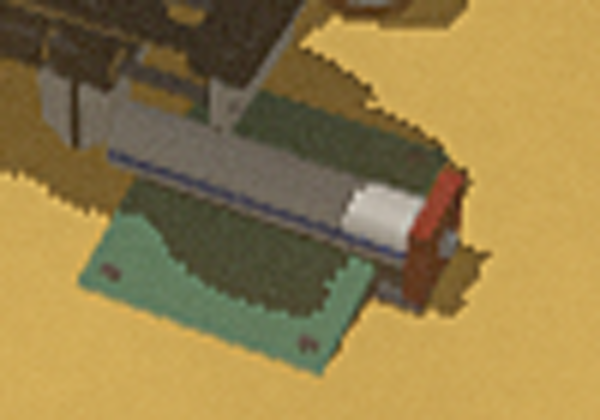

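The force jumps to 6 N while the TCP stalls, and the picture shows the far end meeting the red plate (410,250). One more nudge to confirm, then I back off.

Request:
{"method": "arm_command", "body": {
  "deltas": [
    [0, 0, 0.001, 0],
    [0, 0, 0, 0]
  ]
}}

```text
time: 15.45
tool_pos: [512.4, -23.8, 21.6]
tcp_rot: [-1.575, 0.0, -1.481]
contact_force: [-8.2, -2.6, 5.3]
grip_width: 0.6
```

Request:
{"method": "arm_command", "body": {
  "deltas": [
    [0, 0, -0.002, 0],
    [0, 0, -0.004, 0],
    [0, 0, -0.01, 0],
    [0, 0, -0.02, 0],
    [0, 0, -0.02, 0]
  ]
}}

```text
time: 15.95
tool_pos: [457.6, -28.8, 21.7]
tcp_rot: [-1.57, -0.0, -1.481]
contact_force: [0.0, 0.1, 1.0]
grip_width: 0.6
```

Request:
{"method": "arm_command", "body": {
  "deltas": [
    [0, 0, 0, 0],
    [0, -0.03, 0, 0],
    [0, -0.05, 0, 0],
    [0, -0.05, 0, 0],
    [0, -0.03, -0.02, 0]
  ]
}}

```text
time: 16.45
tool_pos: [441.8, -31.0, 185.8]
tcp_rot: [-1.563, -0.003, -1.481]
contact_force: [0.3, -0.4, -0.4]
grip_width: 0.6
```

Request:
{"method": "arm_command", "body": {
  "deltas": [
    [0.04, 0, -0.02, 0],
    [0.04, 0, -0.02, 0],
    [0.04, 0, -0.02, 0],
    [0.04, 0, 0, 0],
    [0, 0, 0, 0]
  ]
}}

```text
time: 16.95
tool_pos: [393.9, -199.8, 182.4]
tcp_rot: [-1.568, -0.004, -1.486]
contact_force: [1.1, 1.0, -0.3]
grip_width: 0.4
```

Run:
```python
from m import *
p=vision.capture("scene"); t=vision.capture("top"); barpose(p,22); barpose(t,22); o=bot.get_obs(); print(o["time"],o["tool_pos"],o["contact_force"],o["dq"].round(3))
for n in("jar","wingnut_a","fitting","driver"):
    for d in vision.find_in(t,n): print(n,round(d["confidence"],2),w(t,d["xyz"]).round())
cv2.imwrite("pics/s8.png",np.vstack([cv2.resize(p["img"][170:270,190:340,::-1],None,fx=4,fy=4),cv2.resize(t["img"][110:210,170:420,::-1],(600,200))]))
```

```text
bar conf 0.71 c [ 594.8 -345.4] size [114.8  28.4] axis yaw 0.285
bar conf 0.60 c [ 330.8 -181.7] size [128.6  36.3] axis yaw 1.374
bar conf 0.57 c [600.2 -14.8] size [153.7  46.5] axis yaw 0.046
bar conf 0.95 c [ 587.8 -335.9] size [110.4  26. ] axis yaw 0.313
bar conf 0.78 c [604.7 -13.5] size [152.6  33.7] axis yaw 0.083
bar conf 0.58 c [ 326.8 -167.5] size [106.6  24.8] axis yaw 1.379
17.15 [ 393.09262174 -194.43317987  181.66807733] [0.01054157 0.88326094 1.59951593] [ 0.016 -0.005  0.004 -0.001 -0.    -0.003]
jar 0.58 [608.  -0.   8.]
jar 0.56 [567. 150.  76.]
wingnut_a 0.58 [439.  96.  12.]
fitting 0.59 [ 465. -130.   25.]
driver 0.62 [416. 322.  23.]
```

View pics/s8.png

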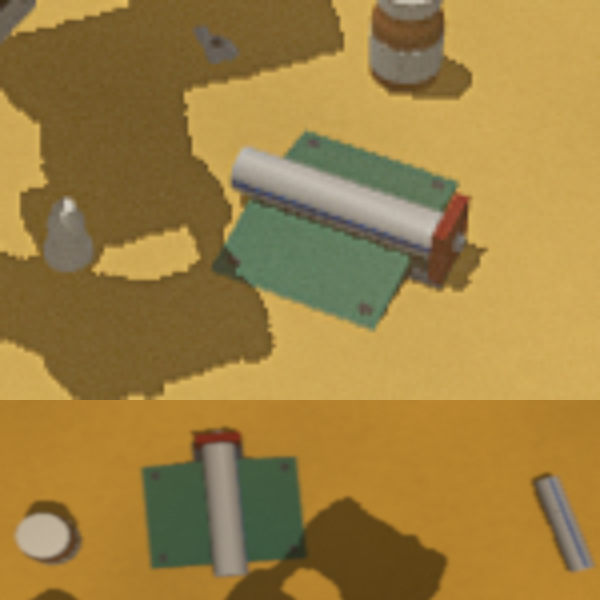

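The bar sits in the groove with its far end at the red plate ((440,235) in the upper crop). The bar and jar, fitting, driver and left wing nut agree with their first measured places to within a few mm, and the hand is clear.

```bash
python3 -c "
from plant import job
print(job.close_job())"
```

```text
the job is handed in; nothing more can be done
None
```

The bar is in the groove with its end against the red stop, and I handed the job in at about 17 s of the 54 s allowed. I rolled it along the bench and up the ramp with the spread fingertips. Once it had dropped into the groove by itself, I pushed it endways with the fingers closed.

- **Rolling:** the blue stripe moved round the bar as it went, and it was never gripped or lifted. I only saw the stripe at a few points, so I did not measure rolling against slipping over the whole path.
- **Seating:** sliding in the groove took about 2 N. At the end the force rose to 6–8 N while the fingertips stopped moving, and the final pictures show the far end at the stop.
- **Final position:** the top view puts the bar's centre at about (604.7, -13.5) with yaw 0.083, against a V-block fit of (604, -16) with yaw 0.089.
- **Disagreements:** the scene camera gave (600, -15) with yaw 0.046, but its outlines are coarser. The fingertips also went about 2 mm further than my V-block fit predicted, which is within the calibration error.
- **Other parts:** the jar, fitting, driver and left wing nut were within about 3 mm of where they started. I did not re-measure the right wing nut, but the hand never went near it at low height.

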